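# Let the carton stop out by one hole

### The job

On the packing bench, let the telescoping carton stop out by one hole: press its snap button down flush with the sleeve, slide the sleeve with its stop plate outwards, and keep going until the button springs up through the next hole and locks. Do it gently, by feel - do not lean hard on the sleeve or force it against the button - leave the cartons and loose tube around it where they are, and let go at the end.

Things in the scene. Friction and masses are not known exactly. Their poses are not given: they have to be found in the camera images.
- stop_foot: dark steel foot of the carton stop, fixed to the bench. Its origin lies on the bench (z = 0) vertically under the snap button, which never moves sideways. y: along the telescoping arm, outwards, the way the sleeve slides out; z up. Foot plate 110 x 100 mm at y -195 to -95 mm; over it a black clamp block (100 mm wide, top 4 mm, screw heads 9 mm above the sleeve) that carries the arm
- button_nominal (a point): fixed point on the button's axis, 85 mm above the bench: the nominal height of the sleeve's top face. Levelling screws put the whole arm (sleeve, plate and button together) anywhere from 9 mm below to 9 mm above nominal; this height is not measured and must be felt. Over 40 N of fingertip force on the sleeve is too hard; about 10 N is enough
- sleeve_nominal (a point): fixed point, nominal centre of the sleeve's top at the start: 85 mm up, 48 mm behind the button (-y of stop_foot). Steel sleeve 34 mm square, wall 2 mm, 114 mm long, over a square inner tube that carries the button. Three round 15 mm holes in line in its top, 40 mm apart; the button stands in the outermost with 1.5 mm play each way
- plate_nominal (a point): fixed point, nominal centre of the stop plate's top edge at the start: 125 mm up (nominal), 15 mm beyond the button (+y of stop_foot). Plywood plate on the sleeve's outer end, 12 mm thick, 110 mm wide, rising 40 mm above the sleeve; its inner face starts 9 mm from the button's axis. Push this face outwards with a fingertip that also holds the button flush, to move the sleeve
- stop_plate (a joint): how far the sleeve with its stop plate has slid outwards (+y of stop_foot), m: about 0 at the start (button in the outermost hole), 0.040 when the button is in the next hole, 0.080 in the third. It slides with 2 N of friction and stays where it is left.
- snap_button (a joint): how far the snap button is pressed down, m: 0 up, 0.006 flush with the sleeve's top, over 0.008 under its wall. Round-ended steel pin, diameter 12 mm, 6 mm proud when up; spring 2.4 N up, 4.8 N flush. Up, it locks the sleeve. Flush (within 1 mm), an outward push of 5 to 10 N makes the hole's edge ride over it; it springs up in the next hole. Over 60 N sideways harms it
- parts_carton: white and red carton 90 x 120 x 60 mm, standing beyond the stop plate; origin at the centre of its underside
- small_carton: white and red carton 60 x 100 x 45 mm, standing on the far side of the arm; origin at the centre of its underside
- spare_tube: loose spare square steel tube 28 x 160 x 28 mm, lying on the near side of the arm; origin at the centre of its underside, length along its y
Things that resemble listed ones, but are neither listed nor needed, are in the scene too. What is shaped like the stop_foot but green is not meant.

How it is judged:
By the outcome, as a careful person would: the job done as asked, in the order asked, and still so for the second after the job is handed in, with the robot touching nothing.
It also fails if it takes over 51 s, if anything falls off the work surface, if the arm or the gripper's body presses on something with over 40 N, if the wrist force passes 120 N, or if a joint passes its speed limit or range.

### The arm

A 6-joint arm with a two-finger parallel gripper is mounted at the origin on the work surface. World frame = base frame: x ahead of the robot, y to its left, z up, the work surface at z = 0. Lengths are in mm, angles in rad, forces in N, time in s.
With the tool pointing down it reaches from about 350 to 975 mm from the base axis. Payload 7.1 kg.
Tool frame: the origin (TCP) lies between the finger pads; the fingertips stand 19 mm ahead of it and the grasp point (between the pads) is the TCP (ctrl.tcp_to_tips is the distance from the TCP to the fingertips, in mm); z points along the fingers, y is the line along which they close (so a half turn about z gives the same grasp; the last joint's range is limited). The gripper opens to 88 mm and grips with 3 to 60 N. Pads are 20 mm wide; open, the fingers measure 115 mm over their backs; the gripper's body (75 mm by 178 mm) begins 61 mm behind the grasp point.
Start: joints at [1.162, 0.423, 1.63, -0, 1.089, -0.019], TCP at [237.47, 578.112, 241.675] pointing down, gripper open.
Joint ranges: [-3, 3], [-0.9, 2.11], [0.09, 2.58], [-1.31, 4.45], [0.11, 2.69], [-2.54, 2.54]. Speed limits (rad/s): [2.39, 2.39, 3.01, 3.14, 3.14, 3.14].

### API

Orientations are given as a rotation vector (axis times angle).
In Python, from workcell import status, optics, ctrl gives the robot as it stands. The module is installed in compiled form; this text tells all that it offers.
- The arm moves only by the shell command python3 -m inch 'ROWS'. ROWS is JSON, a list that holds one entry, the list of rows, each a list of 7 numbers: the shift along the tool's x, y, z in mm, then the turn, a rotation vector about the tool's x, y, z in rad, then the opening in per cent of the stroke, from 0 (shut) to 100 (fully open). A call has 1 to 20 rows; each row is the pose to reach, as a shift and turn from the pose commanded when the call began, along the tool's axes at that moment; what a row does not reach only later rows make up. A row lasts 1/10 s, in which the tool goes at most 50 mm and 8.59 degrees, less where a joint would pass 70% of its speed; a pose out of reach is approached as far as the arm can. A call with a gripper value outside its range is refused whole. The fingers move at their own pace and stop on an object; the grip force is fixed at half the most. Time passes only in rows, so rows that repeat a pose let the fingers close. It gives the time, the measured TCP pose, the force, the opening and the grip force at its end, in the units of the state.
- status.get_obs(): the state, without advancing time (a new reading comes with each control period).
- optics.get_image(name): name is "side" or "top"; returns a dict with "frame" (400x640x3 uint8, red, green, blue), "fx", "fy", "cx", "cy" (pixels), "rvec" (rotation vector, rad) and "tvec" (3), from world to camera coordinates, as OpenCV has them. Camera axes: x right, y down, z forward; pixel columns grow to the right and rows downward; lengths in mm; the calibration is good to about 2 mm. A picture is of the moment at which its call begins. There is no depth.
- ctrl.close_job(): hands the job in; it is judged then, once.
The state is a dict: "t": time; "qpos": joint angles; "qvel": joint speeds; "joint_torque": joint torques, N m; "ee_pos": TCP position; "orientation": TCP orientation; "ft_force": force on the tool from outside, world axes, zero at the start; "moment": the same for the moment, N m; "width": finger opening in mm; "grasp_force": force on a finger pad.
Only numpy, scipy, OpenCV 4.12 (cv2) and the standard library are available. Lean on these libraries where they do the work, as an engineer would, in place of code of your own. Each camera call takes 0.05 s, during which the arm holds its last target. There are 200 camera calls.

## Working session

There is one attempt and no reset: what is moved stays moved. The work goes in short steps, Python scripts to look and compute and a shell command to move; the robot and the scene stay as the last step left them, time stands still between calls to the robot, and variables do not carry over. Pictures are saved under pics/ and viewed, at most 10 in all, crops included, and the job is handed in when it is done.

```bash
mkdir -p pics; python3 - <<'E'
from workcell import status, optics, ctrl
import cv2,json
for n in("top","side"):
    d=optics.get_image(n); cv2.imwrite(f"pics/{n}0.png",d["frame"][:,:,::-1]); print(n,[d[k] for k in("fx","fy","cx","cy","rvec","tvec")])
o=status.get_obs();print(o["t"],o["ee_pos"],o["orientation"],o["ft_force"],o["width"],ctrl.tcp_to_tips)
E
```

```text
top [387.42569233325986, 387.42569233325986, 308.60091761140706, 194.2884196762332, array([ 1.99869724, -2.23936662,  0.23244969]), array([109.23820684, 573.10106698, 869.71283402])]
side [365.5849625337311, 365.5849625337311, 315.5614388828292, 193.68631936720558, array([ 2.24443726, -0.15806744,  0.06060387]), array([-544.85406881,  149.44083224,  653.10447344])]
0.1 [237.29152936 577.69706441 240.99489816] [-6.08385433e-01 -3.08183015e+00  2.08103897e-03] [-0.21998226 -0.88835     0.07967039] 88.01802356329694 19.0
```

View pics/top0.png

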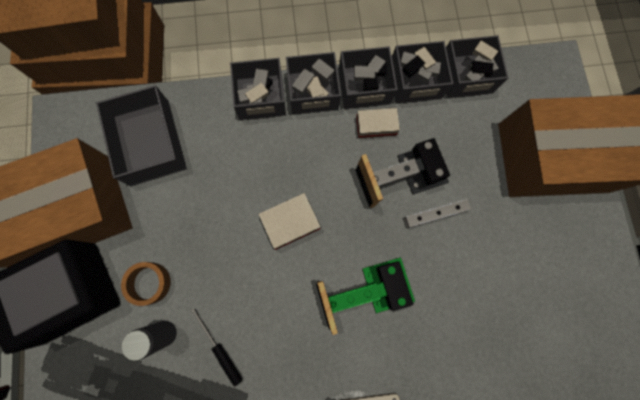

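View pics/side0.png

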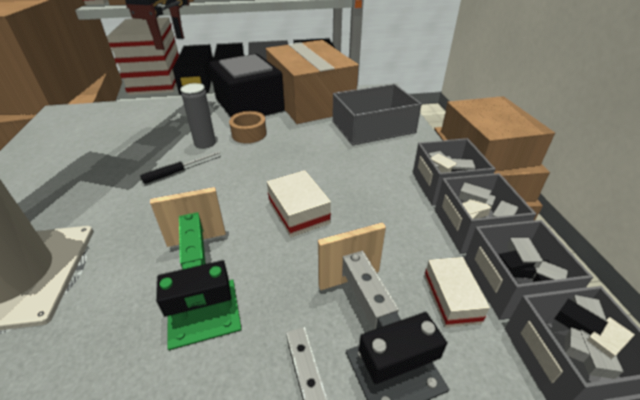

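Candidates: the dark steel stop (top ~(400,170), side ~(380,310)) and a green one of the same shape (top ~(360,290), side ~(195,270)). The steel one fits, since green is not meant. I'll confirm with one enlarged crop.

```bash
python3 - <<'E'
import cv2,numpy as np
t=cv2.imread("pics/top0.png")[110:235,345:475]; s=cv2.imread("pics/side0.png")[220:345,310:440]
f=lambda i:cv2.resize(i,None,fx=3,fy=3,interpolation=cv2.INTER_CUBIC)
a=np.hstack([f(t),f(s)]); a=cv2.convertScaleAbs(a,alpha=1.5)
cv2.imwrite("pics/crop1.png",a)
E
```

```text
(no output)
```

View pics/crop1.png

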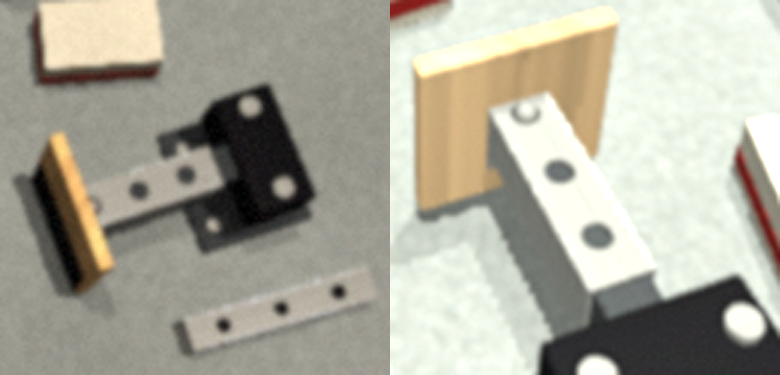

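The crop confirms the grey steel stop with its button by the plywood plate. The button is at top (377,178) and side (355,257), with the holes at top (391,173) and (407,168). Next I fit its pose.

```bash
cat > h.py <<'E'
import numpy as np,cv2
from scipy.optimize import least_squares
from scipy.spatial.transform import Rotation as R
from workcell import status, optics, ctrl
def cams(): return {n:optics.get_image(n) for n in("top","side")}
def proj(d,P):
    K=np.array([[d["fx"],0,d["cx"]],[0,d["fy"],d["cy"]],[0,0,1]])
    return cv2.projectPoints(np.array(P,float).reshape(-1,1,3),d["rvec"],d["tvec"],K,None)[0][:,0]
E
python3 - <<'E'
from h import *
D=cams()
L=[[0,0,5],[0,-40,0],[0,-80,0]]; C=[[-55,9,40],[55,9,40]]
obs={"top":(L,[[376.7,178.3],[391.3,173.3],[407,168]]),"side":(L+C,[[355,257.3],[366.3,277],[379.3,298.7],[318.7,245.3],[384.7,228]])}
def W(p,l): return (R.from_euler('z',p[3]).apply(np.array(l,float)))+[p[0],p[1],p[2]]
def f(p): return np.concatenate([(proj(D[n],W(p,l))-np.array(o)).ravel() for n,(l,o) in obs.items()])
best=min((least_squares(f,[400,500,85,y]) for y in np.arange(-3,3,1)),key=lambda r:r.cost)
print(best.x.round(3),best.fun.round(1))
p=best.x
o=status.get_obs();Rt=R.from_rotvec(o["orientation"]);print(Rt.as_matrix().round(3))
print("sleeve dir(+y)",R.from_euler('z',p[3]).apply([0,1,0]), "x",R.from_euler('z',p[3]).apply([1,0,0]))
def bp(d,u,v,z):
    r=R.from_rotvec(d["rvec"]).inv(); c=r.apply(-np.array(d["tvec"])); q=r.apply([(u-d["cx"])/d["fx"],(v-d["cy"])/d["fy"],1]); return c+q*(z-c[2])/q[2]
for n,u,v,z in(("parts",289,221,60),("small",378,122,45),("tube",438,214,28)): print(n,bp(D["top"],u,v,z).round())
E
```

```text
[ 5.95758e+02 -1.16261e+02  8.40720e+01  2.28000e-01] [-0.7 -0.1  0.2 -0.1  0.2 -0.2 -0.6 -1.1 -0.4  0.7 -0.3  0.5  0.4  0.9
  0.7 -1. ]
[[-0.925  0.38  -0.   ]
 [ 0.38   0.925 -0.001]
 [ 0.    -0.001 -1.   ]]
sleeve dir(+y) [-0.22556573  0.97422795  0.        ] x [0.97422795 0.22556573 0.        ]
parts [523.  97.  60.]
small [ 750. -152.   45.]
tube [ 503. -267.   28.]
```

```bash
python3 -m inch '[[[-150,-127,0,0,0,0.24,0],[-150,-127,0,0,0,0.24,0],[-150,-127,0,0,0,0.24,0],[-150,-127,0,0,0,0.24,0],[-300,-255,0,0,0,0.48,0],[-300,-255,0,0,0,0.48,0],[-300,-255,0,0,0,0.48,0],[-300,-255,0,0,0,0.48,0],[-450,-382,0,0,0,0.72,0],[-450,-382,0,0,0,0.72,0],[-450,-382,0,0,0,0.72,0],[-450,-382,0,0,0,0.72,0],[-598,-510,0,0,0,0.953,0],[-598,-510,0,0,0,0.953,0],[-598,-510,0,0,0,0.953,0],[-598,-510,0,0,0,0.953,0],[-598,-510,40,0,0,0.953,0],[-598,-510,65,0,0,0.953,0],[-598,-510,76,0,0,0.953,0],[-598,-510,76,0,0,0.953,0]]]'
python3 - <<'E'
from h import *
D=cams(); o=status.get_obs(); print(o["t"],o["ee_pos"],o["ft_force"],o["width"]);print(R.from_rotvec(o["orientation"]).as_matrix().round(3))
f=lambda i:cv2.resize(i,None,fx=3,fy=3,interpolation=cv2.INTER_CUBIC)
a=np.hstack([f(D["top"]["frame"][110:235,345:475]),f(D["side"]["frame"][200:325,290:420])])[:,:,::-1]
cv2.imwrite("pics/c2.png",cv2.convertScaleAbs(a,alpha=1.5))
E
```

```text
t: 2.2
ee_pos: [595.8, -120.6, 164.1]
orientation: [-1.952, -2.458, 0.002]
ft_force: [-0.9, 0.5, 0.0]
width: 0.5
grasp_force: 0.0
2.3 [ 597.36593741 -120.6887971   166.55024578] [ 0.02942706  0.08519854 -0.17297002] 0.533253035136024
[[-0.226  0.974  0.001]
 [ 0.974  0.226 -0.   ]
 [-0.     0.001 -1.   ]]
```

View pics/c2.png

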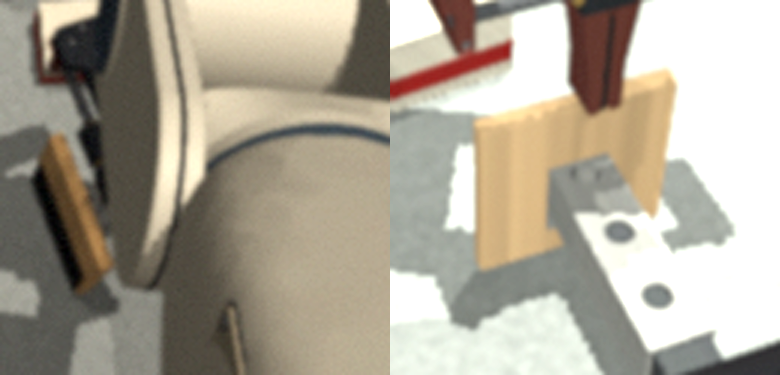

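The side view shows the closed tips over the button, just inside the plate. I go down to just above the highest possible button height, then feel.

```bash
python3 -m inch '[[[0,0,15,0,0,0,0],[0,0,30,0,0,0,0],[0,0,38,0,0,0,0],[0,0,40,0,0,0,0],[0,0,42,0,0,0,0],[0,0,44,0,0,0,0],[0,0,44,0,0,0,0]]]'
```

```text
t: 3.0
ee_pos: [596.9, -120.9, 121.7]
orientation: [1.954, 2.46, 0.0]
ft_force: [-0.1, 0.1, -0.0]
width: 0.6
grasp_force: 0.0
```

```bash
python3 -m inch '[[[0,0,1,0,0,0,0],[0,0,2,0,0,0,0],[0,0,3,0,0,0,0],[0,0,3,0,0,0,0]]]'
```

```text
t: 3.4
ee_pos: [596.8, -120.9, 118.6]
orientation: [-1.954, -2.46, 0.0]
ft_force: [-0.1, -0.4, -0.4]
width: 0.9
grasp_force: 0.0
```

```bash
python3 -m inch '[[[0,0,1,0,0,0,0],[0,0,2,0,0,0,0],[0,0,3,0,0,0,0],[0,0,3,0,0,0,0]]]'
```

```text
t: 3.8
ee_pos: [596.7, -120.8, 115.5]
orientation: [-1.954, -2.46, 0.0]
ft_force: [-0.0, 0.2, -0.4]
width: 0.6
grasp_force: 0.0
```

```bash
python3 -m inch '[[[0,0,1,0,0,0,0],[0,0,2,0,0,0,0],[0,0,3,0,0,0,0],[0,0,3,0,0,0,0]]]'
```

```text
t: 4.2
ee_pos: [596.7, -120.8, 112.5]
orientation: [-1.954, -2.459, 0.0]
ft_force: [-0.8, 0.1, 0.8]
width: 0.7
grasp_force: 0.0
```

```bash
python3 -m inch '[[[0,0,1,0,0,0,0],[0,0,2,0,0,0,0],[0,0,2,0,0,0,0]]]'
```

```text
t: 4.5
ee_pos: [596.7, -120.9, 110.5]
orientation: [-1.954, -2.46, 0.0]
ft_force: [0.1, 0.3, 1.3]
width: 0.5
grasp_force: 0.0
```

```bash
python3 -m inch '[[[0,0,1,0,0,0,0],[0,0,2,0,0,0,0],[0,0,2,0,0,0,0]]]'
```

```text
t: 4.8
ee_pos: [596.9, -120.9, 108.8]
orientation: [1.954, 2.46, 0.0]
ft_force: [-0.7, 0.4, 2.2]
width: 0.6
grasp_force: 1.3
```

```bash
python3 -m inch '[[[0,0,1,0,0,0,0],[0,0,1,0,0,0,0]]]'
```

```text
t: 5.0
ee_pos: [596.9, -120.9, 107.7]
orientation: [1.954, 2.46, 0.0]
ft_force: [0.3, 0.2, 2.6]
width: 0.6
grasp_force: 1.5
```

```bash
python3 -m inch '[[[0,0,1,0,0,0,0],[0,0,1,0,0,0,0]]]'
```

```text
t: 5.2
ee_pos: [596.9, -120.9, 106.7]
orientation: [1.954, 2.46, 0.0]
ft_force: [-0.6, 0.9, 3.5]
width: 0.7
grasp_force: 1.7
```

```bash
python3 -m inch '[[[0,0,1,0,0,0,0],[0,0,1,0,0,0,0]]]'
```

```text
t: 5.4
ee_pos: [596.9, -120.9, 105.7]
orientation: [1.954, 2.46, 0.0]
ft_force: [-0.7, -0.4, 3.3]
width: 0.4
grasp_force: 1.9
```

```bash
python3 -m inch '[[[0,0,1,0,0,0,0],[0,0,1,0,0,0,0]]]'
```

```text
t: 5.6
ee_pos: [596.9, -120.9, 104.6]
orientation: [1.954, 2.46, 0.0]
ft_force: [-0.8, 0.0, 4.0]
width: 0.6
grasp_force: 2.1
```

```bash
python3 -m inch '[[[0,0,0.5,0,0,0,0],[0,0,0.5,0,0,0,0]]]'
```

```text
t: 5.8
ee_pos: [596.9, -120.9, 104.2]
orientation: [1.954, 2.46, 0.0]
ft_force: [-0.8, -0.2, 5.0]
width: 0.5
grasp_force: 2.2
```

```bash
python3 -m inch '[[[0,0,0.5,0,0,0,0],[0,0,0.5,0,0,0,0]]]'
```

```text
t: 6.0
ee_pos: [596.9, -120.9, 104.1]
orientation: [1.954, 2.46, 0.0]
ft_force: [-0.4, -0.4, 7.4]
width: 0.2
grasp_force: 3.8
```

```bash
python3 -m inch '[[[0,0,0.3,0,0,0,0],[0,0,0.3,0,0,0,0]]]'
```

```text
t: 6.2
ee_pos: [596.9, -120.9, 104.1]
orientation: [1.954, 2.459, 0.0]
ft_force: [-2.6, 1.1, 9.7]
width: 0.9
grasp_force: 4.9
```

The sleeve top is felt at tip height about 85 mm, so the button is flush. Now outwards to meet the plate.

```bash
python3 -m inch '[[[0.7,0,0,0,0,0,0],[1.4,0,0,0,0,0,0],[2,0,0,0,0,0,0],[2,0,0,0,0,0,0]]]'
```

```text
t: 6.6
ee_pos: [596.8, -120.0, 104.1]
orientation: [1.953, 2.459, -0.001]
ft_force: [-1.7, -4.6, 9.0]
width: 0.4
grasp_force: 4.1
```

```bash
python3 -m inch '[[[0.5,0,0,0,0,0,0],[1,0,0,0,0,0,0],[1,0,0,0,0,0,0]]]'
```

```text
t: 6.9
ee_pos: [596.7, -119.1, 104.1]
orientation: [1.953, 2.458, -0.001]
ft_force: [-1.4, -5.2, 8.4]
width: 0.3
grasp_force: 4.0
```

```bash
python3 -m inch '[[[0.5,0,0,0,0,0,0],[1,0,0,0,0,0,0],[1,0,0,0,0,0,0]]]'
```

```text
t: 7.2
ee_pos: [596.5, -118.2, 104.1]
orientation: [1.952, 2.458, -0.001]
ft_force: [-1.5, -6.3, 8.1]
width: 0.7
grasp_force: 3.8
```

```bash
python3 -m inch '[[[0.5,0,0,0,0,0,0],[1,0,0,0,0,0,0],[1,0,0,0,0,0,0]]]'
```

```text
t: 7.5
ee_pos: [596.4, -117.1, 104.1]
orientation: [1.952, 2.458, -0.0]
ft_force: [-0.7, -4.4, 6.0]
width: 0.4
grasp_force: 3.6
```

```bash
python3 -m inch '[[[0.5,0,0,0,0,0,0],[1,0,0,0,0,0,0],[1,0,0,0,0,0,0]]]'
```

```text
t: 7.8
ee_pos: [596.4, -116.2, 104.1]
orientation: [1.952, 2.458, -0.0]
ft_force: [0.2, -5.1, 6.2]
width: 0.3
grasp_force: 3.3
```

```bash
python3 -m inch '[[[0.5,0,0,0,0,0,0],[1,0,0,0,0,0,0],[1,0,0,0,0,0,0]]]'
```

```text
t: 8.1
ee_pos: [596.2, -115.1, 104.1]
orientation: [1.952, 2.458, 0.0]
ft_force: [-0.4, -4.5, 6.6]
width: 0.5
grasp_force: 3.1
```

```bash
python3 -m inch '[[[0.5,0,0.1,0,0,0,0],[1,0,0.2,0,0,0,0],[1,0,0.2,0,0,0,0]]]'
```

```text
t: 8.4
ee_pos: [596.2, -114.4, 104.1]
orientation: [1.952, 2.457, 0.0]
ft_force: [-0.1, -5.6, 7.2]
width: 0.5
grasp_force: 3.5
```

```bash
python3 -m inch '[[[0.5,0,0,0,0,0,0],[1,0,0,0,0,0,0],[1,0,0,0,0,0,0]]]'
```

```text
t: 8.7
ee_pos: [596.1, -113.7, 104.0]
orientation: [1.952, 2.457, 0.0]
ft_force: [0.9, -6.1, 7.0]
width: 0.6
grasp_force: 4.3
```

```bash
python3 - <<'E'
from h import *
d=optics.get_image("side")["frame"]; o=status.get_obs(); print(o["t"],o["ee_pos"],o["ft_force"])
a=np.hstack([cv2.imread("pics/side0.png")[200:325,300:400],d[200:325,300:400,::-1]])
cv2.imwrite("pics/c3.png",cv2.convertScaleAbs(cv2.resize(a,None,fx=4,fy=4,interpolation=cv2.INTER_CUBIC),alpha=1.5))
E
```

```text
8.75 [ 596.09400413 -113.60445926  104.04103745] [ 0.81624621 -6.95311888  5.86674316]
```

View pics/c3.png

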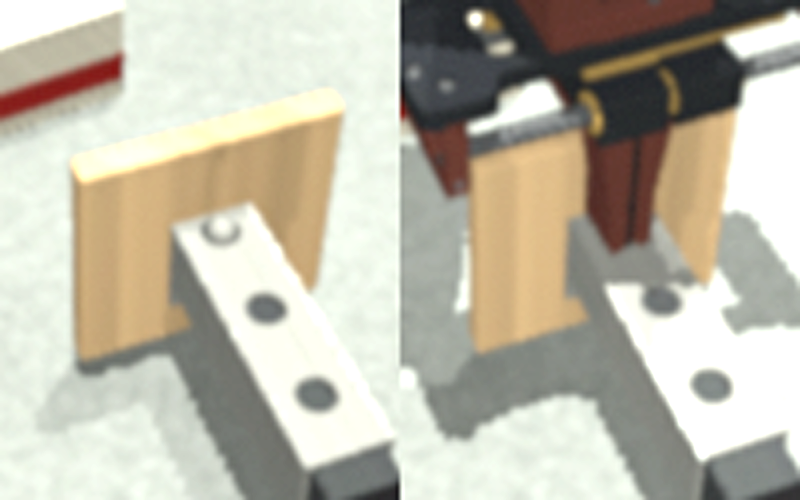

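The crop shows both holes shifted by about (−5,−8) px at 4x, roughly 3.7 mm outwards, so the sleeve is moving and riding over the button. I keep pushing.

```bash
python3 -m inch '[[[1,0,0.1,0,0,0,0],[2,0,0.1,0,0,0,0],[2,0,0.1,0,0,0,0]]]'
```

```text
t: 9.05
ee_pos: [595.7, -111.8, 104.1]
orientation: [1.952, 2.457, 0.0]
ft_force: [0.3, -5.2, 7.2]
width: 0.7
grasp_force: 4.0
```

```bash
python3 -m inch '[[[1,0,0,0,0,0,0],[2,0,0,0,0,0,0],[2,0,0,0,0,0,0]]]'
```

```text
t: 9.35
ee_pos: [595.2, -109.3, 104.0]
orientation: [1.952, 2.457, 0.001]
ft_force: [0.1, -4.0, 7.4]
width: 0.5
grasp_force: 3.9
```

```bash
python3 -m inch '[[[1,0,0,0,0,0,0],[2,0,0,0,0,0,0],[2,0,0,0,0,0,0]]]'
```

```text
t: 9.65
ee_pos: [594.7, -107.2, 104.0]
orientation: [1.952, 2.457, 0.001]
ft_force: [0.1, -3.7, 7.2]
width: 0.7
grasp_force: 3.9
```

```bash
python3 -m inch '[[[1,0,-0.1,0,0,0,0],[2,0,-0.2,0,0,0,0],[3,0,-0.3,0,0,0,0],[4,0,-0.3,0,0,0,0],[5,0,-0.3,0,0,0,0],[6,0,-0.3,0,0,0,0],[7,0,-0.3,0,0,0,0],[8,0,-0.3,0,0,0,0],[9,0,-0.3,0,0,0,0],[10,0,-0.3,0,0,0,0]]]'
```

```text
t: 10.65
ee_pos: [592.6, -97.7, 104.0]
orientation: [1.952, 2.457, 0.001]
ft_force: [2.0, -5.5, 4.4]
width: 0.2
grasp_force: 4.0
```

```bash
python3 -m inch '[[[1,0,0,0,0,0,0],[2,0,0,0,0,0,0],[3,0,0,0,0,0,0],[4,0,0,0,0,0,0],[5,0,0,0,0,0,0],[6,0,0,0,0,0,0],[7,0,0,0,0,0,0],[8,0,0,0,0,0,0]]]'
```

```text
t: 11.45
ee_pos: [591.0, -89.9, 104.1]
orientation: [1.952, 2.457, 0.001]
ft_force: [2.2, -5.5, 3.6]
width: 0.5
grasp_force: 4.0
```

```bash
python3 -m inch '[[[1,0,0,0,0,0,0],[2,0,0,0,0,0,0],[3,0,0,0,0,0,0],[4,0,0,0,0,0,0],[5,0,0,0,0,0,0],[6,0,0,0,0,0,0],[7,0,0,0,0,0,0],[7,0,0,0,0,0,0]]]'
python3 - <<'E'
from h import *
d=optics.get_image("side")["frame"]; o=status.get_obs(); print(o["t"],o["ee_pos"],o["ft_force"])
a=np.hstack([cv2.imread("pics/side0.png")[200:325,300:400],d[200:325,300:400,::-1]])
cv2.imwrite("pics/c4.png",cv2.convertScaleAbs(cv2.resize(a,None,fx=4,fy=4,interpolation=cv2.INTER_CUBIC),alpha=1.5))
E
```

```text
t: 12.25
ee_pos: [589.0, -81.3, 104.0]
orientation: [1.954, 2.458, 0.003]
ft_force: [4.1, 2.2, 6.1]
width: 0.3
grasp_force: 3.1
12.3 [588.95225535 -81.27145134 103.99141165] [3.4638309  3.40094778 7.09062542]
```

View pics/c4.png

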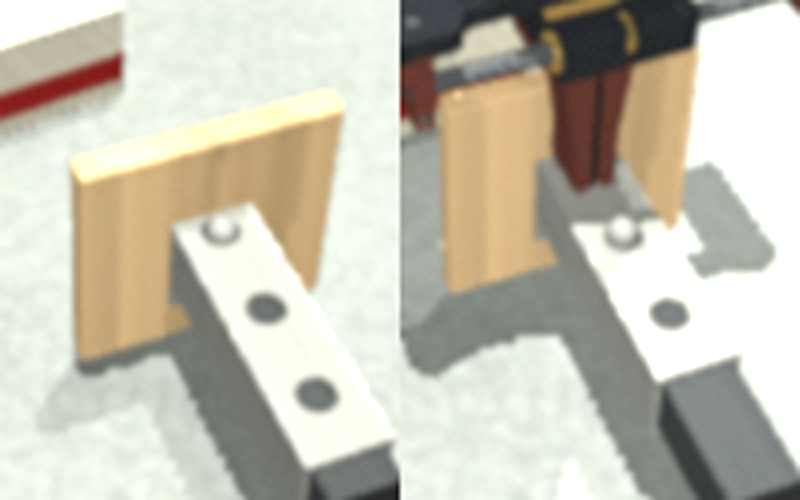

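The button stands up in the middle hole, at crop (625,232), so it is locked. I lift away gently.

```bash
python3 -m inch '[[[0,0,-1,0,0,0,0],[0,0,-2,0,0,0,0],[-1,0,-4,0,0,0,0],[-2,0,-8,0,0,0,0],[-2,0,-15,0,0,0,0],[-2,0,-25,0,0,0,0],[-2,0,-40,0,0,0,0],[-2,0,-60,0,0,0,0],[-2,0,-90,0,0,0,0],[-2,0,-120,0,0,0,0],[-2,0,-120,0,0,0,0],[-40,0,-130,0,0,0,0],[-80,0,-130,0,0,0,0],[-120,0,-130,0,0,0,0],[-150,0,-130,0,0,0,0],[-150,0,-130,0,0,0,0],[-150,0,-130,0,0,0,0]]]'
python3 - <<'E'
from h import *
d=optics.get_image("side")["frame"]; o=status.get_obs(); print(o["t"],o["ee_pos"],o["ft_force"])
cv2.imwrite("pics/c5.png",cv2.convertScaleAbs(cv2.resize(d[170:345,260:500,::-1],None,fx=3,fy=3,interpolation=cv2.INTER_CUBIC),alpha=1.3))
E
```

```text
t: 14.0
ee_pos: [621.2, -228.3, 233.1]
orientation: [-1.955, -2.458, 0.0]
ft_force: [0.2, 0.8, -0.2]
width: 0.2
grasp_force: 0.0
14.05 [ 621.13080992 -227.4755618   233.13699206] [ 0.28862039  0.55201386 -0.40670452]
```

View pics/c5.png

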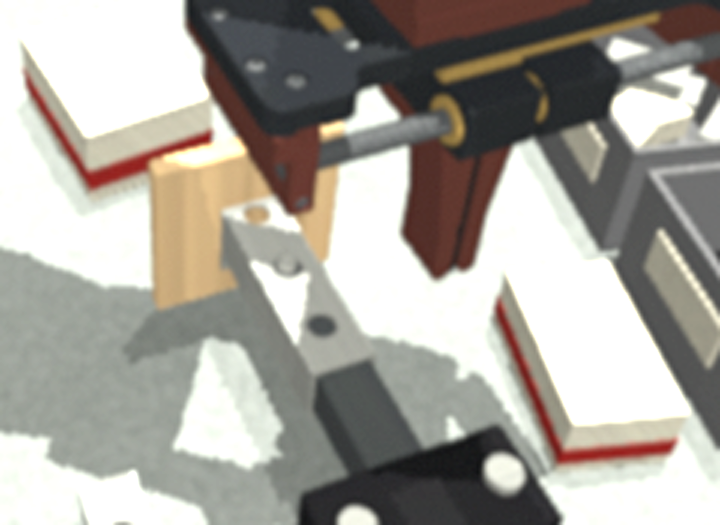

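The button is up in the middle hole, at crop (288,263). The outermost hole, at (257,214), is empty, both cartons look undisturbed and the robot touches nothing.

```bash
python3 -c "
from workcell import ctrl
print(ctrl.close_job())"
```

```text
the job is handed in; nothing more can be done
None
```

The carton stop is let out by one hole: the last picture shows the button up in the next hole, the arm is clear of everything, and the job was handed in at about 14 s; push and press readings stayed under about 11 N.

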